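# Wedge the rocking fabric tester

## Robot

A 7-joint arm with a two-finger parallel gripper is mounted at the origin on the work surface. World frame = base frame: x ahead of the robot, y to its left, z up, the work surface at z = 0. Lengths are in m, angles in rad, forces in N, time in s.
With the tool pointing down it reaches from about 0.425 to 0.925 m from the base axis. Payload 6.8 kg.
Tool frame: the origin (TCP) lies on the mounting face of the last link; the fingertips stand 173 mm ahead of it and the grasp point (between the pads) lies 155 mm ahead of it; z points along the fingers, y is the line along which they close (so a half turn about z gives the same grasp; the last joint's range is limited). The gripper opens to 85 mm and grips with 20 to 120 N. Pads are 22 mm wide; open, the fingers measure 114 mm over their backs; the gripper's body (76 mm by 85 mm) begins 54 mm behind the grasp point. The pads swing forward as they close: fully open they stand 13 mm farther back than shut.
Start: joints at [1.003, 0.477, 0.022, 1.555, -0.011, 1.109, -0.083], TCP at [0.3, -0.605, 0.405] pointing down, gripper open.
Joint ranges: [-2.96, 2.96], [-0.34, 2.1], [-1.41, 1.46], [0.24, 2.44], [-1.37, 4.51], [0.17, 1.92], [-2.96, 2.96]. Speed limits (rad/s): [2.39, 2.39, 3.14, 3.14, 3.14, 3.14, 3.14].

## Interface

Orientations are given as a unit quaternion [w, x, y, z].
In Python, from station import bot gives the robot as it stands. The module is installed in compiled form; this text tells all that it offers.
- The arm moves only by the shell command python3 -m pendant 'ROWS' [FORCE]. ROWS is JSON, a list of rows, each a list of 5 numbers: the finger opening in m, from 0 to 0.0854, then the shift along the tool's x, y, z in m, then the turn about the tool's z in degrees. In form: [[jaw, x, y, z, yaw], ...]. A call has 1 to 12 rows; each row shifts and turns the commanded pose from where the row before left it, along the tool's axes as they then stand; what a row does not reach is not made up. A row lasts 1/12 s, in which the tool goes at most 41.7 mm and 7.16 degrees, less where a joint would pass 70% of its speed; a pose out of reach is approached as far as the arm can. A call with a gripper value outside its range is refused whole. The fingers move at their own pace and stop on an object; FORCE is the grip in N (left out, the last holds). Time passes only in rows, so rows that do not move let the fingers close. It gives the time, the measured TCP pose, the force, the opening and the grip force at its end, in the units of the state.
- bot.get_obs(): the state, without advancing time (a new reading comes with each control period).
- bot.read_camera(name): name is "scene" or "top"; returns (picture, depth): 384x512x3 uint8, blue, green, red; 384x512 float32, m along the optical axis (not along the pixel's ray), 0 where there is no reading.
- bot.camera_model(name): a dict with "intrinsics" (3x3 intrinsics, pixels), "dist_coeffs" ([k1, k2, p1, p2, k3] as OpenCV has them; the pictures are not rectified), "R" (3x3) and "t" (3): a world point X has camera coordinates R X + t. Camera axes: x right, y down, z forward; pixel columns grow to the right and rows downward; lengths in m; the calibration is good to about 2 mm. A picture is of the moment at which its call begins. camera_model takes no time and is no camera call.
- bot.hand_in(): hands the job in; it is judged then, once.
Trained networks look in the newest picture that a camera, given by its name, has taken for a name from the list of things; names that differ only in an ending like _2 or _b are one class to them, and where a whole thing is asked for, a point or a joint stands for the part that bears it (a point fixed in the world has none). Each returns a list of dicts, best first, with "score" (0 to 1); they miss things now and then, are a little off and sometimes report something else, mostly with a low value. They report only what shows in the picture. A call takes as long as a camera call. They do not tell look-alikes from the thing itself.
- bot.boxes_of(name, camera): "at" ([column, row] in pixels, amid what is visible of it).
- bot.trace(name, camera): "mask" (384x512 bool, what is visible of it) and "at" ([column, row] in pixels, amid what is visible of it).
- bot.pinpoint(name, camera): "at" ([column, row] in pixels: a listed point, or the origin of a listed thing).
The state is a dict: "t": time; "q": joint angles; "joint_vel": joint speeds; "joint_torque": joint torques, N m; "eef_pos": TCP position; "tool_rot": TCP orientation; "contact_force": force on the tool from outside, world axes, zero at the start; "torque": the same for the moment, N m; "gripper_width": opening from 0.0 (shut) to 1.0 (fully open); "grasp_force": force on a finger pad.
Only numpy, scipy, OpenCV 4.12 (cv2) and the standard library are available. Lean on these libraries where they do the work, as an engineer would, in place of code of your own. Each camera call takes 0.05 s, during which the arm holds its last target. There are 200 camera calls.

## Task

The fabric tester rocks because its front-left foot is short. Push the orange wedge along the bench, thin end first, under that foot until the tester no longer rocks, without lifting the wedge, jacking the tester up or shoving it along, and leave the other things alone. Finish with a fingertip pressing down firmly (about 10 N) on the yellow dot above that foot, and end the job still holding that push, the tester sitting level and firm on the wedge.

Things in the scene. Friction and masses are not known exactly. Their poses are not given: they have to be found in the camera images.
- tester: fabric tester, 220 mm deep (x), 260 wide (y), 2.4 to 3.9 kg. Origin: centre of its footprint at bench height, z up; its front is -x, facing the robot, left is +y. Underside 22 mm, flat grey top 70 mm above the bench. On top a round presser (68 mm across, centre x -5, y -35, up to 124 mm high) and a display rear right (to 185 mm); front-left quarter bare. Rests on 3 of its 4 feet
- press_spot (a point): centre of the yellow dot (22 mm across) on the tester's top, straight above the short foot (tester x -85, y +105 mm), 70 mm above the bench at rest. Pushing down here with 3 to 6 N tips this corner down by the gap left under the foot; released, it tips back. On a wedge that fits, it sinks under 1 mm at 10 to 20 N
- under_foot (a point): point at bench height (tester z = 0) straight below the short front-left foot, 25 mm behind the tester's front face. The foot is black rubber, 18 mm across with a domed end, and hangs 5 to 10 mm above the bench, differently each time (all other feet stand on the bench)
- wedge: loose orange wedge, 100 mm long (x), 56 wide (y), 150 g. Origin: centre of its underside; z up; +x is the thin end. Ramp rises evenly from 3 mm at x = +50 to 15 mm at x = -25; then a heel block 25 mm long, 26 high, upright back face at x = -50 to push on. Starts in front of the tester, roughly facing the short foot. Slides with 1 to 2 N; meeting the foot it resists clearly more
- wedge_tip (a point): middle of the wedge's thin end, at bench height (wedge frame x = +50 mm)
- bobbin: bystander: upright thread bobbin, 56 mm diameter, 50 mm high; origin at the centre of its underside
- weight: bystander: brass weight with a knob, 44 mm diameter, 55 mm high; origin at the centre of its underside
- scissors: bystander: scissors lying flat, about 200 mm long (its x, blades to +x), 8 mm high; origin at the pivot, on the bench
Things that resemble listed ones, but are neither listed nor needed, are in the scene too. What is meant by the wedge is not blue, red or white, and is the smaller of those in its own colour.

How it is judged:
By the outcome, as a careful person would: the job done as asked, in the order asked, and still so for the second after the job is handed in, while the arm keeps its last pose, push and grip.
It also fails if it takes over 51 s, if anything falls off the work surface, if the arm or the gripper's body presses on something with over 40 N, if the wrist force passes 120 N, or if a joint passes its speed limit or range.

## Working session

There is one attempt and no reset: what is moved stays moved. The work goes in short steps, Python scripts to look and compute and a shell command to move; the robot and the scene stay as the last step left them, time stands still between calls to the robot, and variables do not carry over. Pictures are saved under pics/ and viewed, at most 10 in all, crops included, and the job is handed in when it is done.

```bash
mkdir -p pics
cat > h.py <<'E'
import numpy as np, cv2
from station import bot
def und(cam,uv):
    m=bot.camera_model(cam);K=np.array(m["intrinsics"]);d=np.array(m["dist_coeffs"])
    n=cv2.undistortPoints(np.array(uv,float).reshape(-1,1,2),K,d).reshape(-1,2)
    return n,np.array(m["R"]),np.array(m["t"])
def plane(cam,uv,z):
    n,R,t=und(cam,uv);c=-R.T@t
    d=np.c_[n,np.ones(len(n))]@R
    return c+d*((z-c[2])/d[:,2])[:,None]
def dep(cam,uv,D):
    n,R,t=und(cam,uv)
    P=np.c_[n,np.ones(len(n))]*np.array(D)[:,None]
    return (P-t)@R
E
python3 - <<'E'
from h import *
o=bot.get_obs();print({k:np.round(v,3) for k,v in o.items()})
for c in("scene","top"):
    p,D=bot.read_camera(c);cv2.imwrite(f"pics/{c}1.png",p);np.save(c+"D.npy",D)
    m=bot.camera_model(c);print(c,np.round(-np.array(m["R"]).T@m["t"],3),m["intrinsics"][0][0])
    for n in("press_spot","under_foot","wedge_tip","wedge","tester","bobbin","weight","scissors"):
        for r in bot.pinpoint(n,c)[:4]:
            z=.07 if n=="press_spot" else 0
            print(c,n,np.round(r["at"],1),round(r["score"],2),np.round(plane(c,[r["at"]],z)[0],4))
E
```

```text
{'t': np.float64(0.0), 'q': array([ 1.003,  0.478,  0.022,  1.556, -0.012,  1.109, -0.083]), 'joint_vel': array([ 0.001, -0.001,  0.   ,  0.   ,  0.   , -0.001, -0.001]), 'joint_torque': array([ 0.0000e+00, -5.9645e+01,  1.6080e+00, -2.8119e+01,  1.2000e-02,
        9.0000e-03,  0.0000e+00]), 'eef_pos': array([ 0.299, -0.605,  0.404]), 'tool_rot': array([-0.001,  0.974,  0.228, -0.   ]), 'contact_force': array([-0.657, -0.391,  0.19 ]), 'torque': array([ 0.049, -0.008, -0.004]), 'grasp_force': np.float64(0.0), 'gripper_width': np.float64(1.004)}
scene [1.051 0.86  0.721] 389.2556609220908
scene press_spot [233.3 217.5] 0.94 [0.67   0.0444 0.07  ]
scene under_foot [236.4 236.4] 0.96 [0.6641 0.0454 0.    ]
scene wedge_tip [257.9 231.3] 0.9 [0.5981 0.0574 0.    ]
scene wedge_tip [276.8 316.3] 0.86 [0.7183 0.3505 0.    ]
scene wedge_tip [341.1 238.9] 0.79 [0.4104 0.2127 0.    ]
scene wedge_tip [307.4 269.3] 0.65 [0.5678 0.2635 0.    ]
scene wedge [272.6 225.7] 0.91 [0.5461 0.057  0.    ]
scene wedge [302.7 253.1] 0.85 [0.541  0.2056 0.    ]
scene wedge [260.2 319.7] 0.83 [0.7557 0.3391 0
[... 459 characters left out ...]
dge_tip [230.3 274.6] 0.88 [0.3646 0.0352 0.    ]
top wedge_tip [223.3 184.1] 0.83 [0.5994 0.0599 0.    ]
top wedge_tip [156.6 253.5] 0.69 [ 0.4148  0.225  -0.    ]
top wedge_tip [120.3 139.9] 0.63 [0.7164 0.3422 0.    ]
top wedge [217.3 202.3] 0.89 [0.5501 0.0743 0.    ]
top wedge [173.9 274.5] 0.83 [0.363  0.1781 0.    ]
top wedge [120.5 124. ] 0.77 [0.7618 0.3455 0.    ]
top wedge [243.5 264.3] 0.57 [0.3908 0.0021 0.    ]
top tester [272.2 137.5] 0.84 [ 0.7323 -0.0698  0.    ]
top tester [218.  199.5] 0.19 [0.5577 0.0727 0.    ]
top bobbin [274.2 205.6] 0.72 [ 0.544 -0.076  0.   ]
top weight [175.7 141.2] 0.7 [0.7159 0.1925 0.    ]
top scissors [338.7 226.5] 0.87 [ 0.4913 -0.2463  0.    ]
```

View pics/scene1.png

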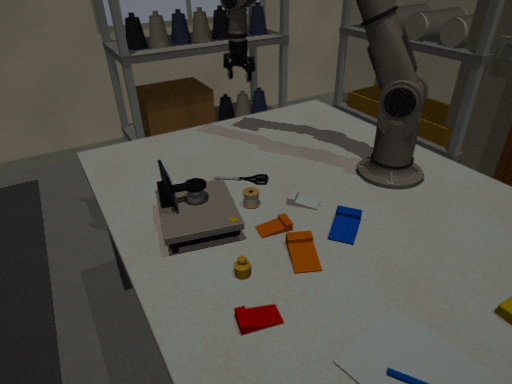

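View pics/top1.png

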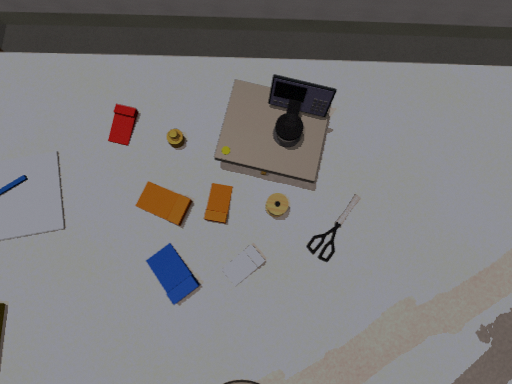

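Two orange wedges show: one at top (218,202) / scene (274,226), and a visibly larger one at top (164,203) / scene (303,252). The smaller, (218,202), fits the description: it is the smaller of the orange ones and faces the yellow-dot corner (top 225,151). I'll measure both and confirm it in a crop.

```bash
cat > meas.py <<'E'
from h import *
def run(tag):
    out={}
    for c in("top","scene"):
        p,D=bot.read_camera(c);hsv=cv2.cvtColor(p,cv2.COLOR_BGR2HSV);cv2.imwrite(f"pics/{tag}_{c}.png",p)
        m=((hsv[...,0]>4)&(hsv[...,0]<19)&(hsv[...,1]>190)&(hsv[...,2]>80)).astype(np.uint8)
        y=((hsv[...,0]>=22)&(hsv[...,0]<34)&(hsv[...,1]>170)&(hsv[...,2]>120)).astype(np.uint8)
        for nm,mm,lo in(("orange",m,60),("yellow",y,12)):
            n,L,S,C=cv2.connectedComponentsWithStats(mm)
            for i in range(1,n):
                if S[i,4]<lo: continue
                r,q=np.nonzero(L==i);uv=np.c_[q,r];P=dep(c,uv,D[r,q]);P=P[D[r,q]>0]
                if not len(P) or P[:,0].min()<.3: continue
                (cx,cy),wh,a=cv2.minAreaRect(P[:,:2].astype(np.float32))
                print(c,nm,S[i,4],C[i].round(1),"mean",P.mean(0).round(4),"rect",np.round((cx,cy,*wh,a),4),"zmax",np.percentile(P[:,2],[5,50,97]).round(4))
        r,q=np.mgrid[0:384,0:512];P=dep(c,np.c_[q.ravel(),r.ravel()],D.ravel())
        k=(P[:,2]>.055)&(P[:,2]<.08)&(P[:,0]>.6)&(P[:,0]<.95)&(np.abs(P[:,1]+.04)<.2)&(D.ravel()>0)
        K=np.zeros(384*512,np.uint8);K[k]=1
        n,L,S,C=cv2.connectedComponentsWithStats(K.reshape(384,512));i=1+S[1:,4].argmax();G=P[L.ravel()==i]
        print(c,"tester",len(G),np.round(np.ravel(cv2.boxPoints(cv2.minAreaRect(G[:,:2].astype(np.float32)))),4),cv2.minAreaRect(G[:,:2].astype(np.float32)),"z",np.median(G[:,2]))
E
python3 - <<'E'
import meas,cv2
meas.run("m1")
a=cv2.imread("pics/m1_top.png")[130:230,130:260];b=cv2.imread("pics/m1_scene.png")[190:290,200:330]
cv2.imwrite("pics/crop1.png",cv2.resize(cv2.hconcat([a,b]),None,fx=3,fy=3,interpolation=cv2.INTER_CUBIC))
E
```

```text
top orange 1275 [163.1 202.5] mean [0.5447 0.2127 0.0174] rect [ 0.5455  0.2137  0.128   0.071  66.6599] zmax [0.004  0.0143 0.0352]
top orange 757 [218.3 202.8] mean [0.5474 0.0704 0.0129] rect [5.48600e-01 7.06000e-02 5.34000e-02 9.94000e-02 8.09852e+01] zmax [0.0027 0.0106 0.0275]
top yellow 47 [225.5 149.8] mean [0.673  0.0523 0.0699] rect [6.73300e-01 5.27000e-02 1.88000e-02 1.74000e-02 5.66429e+01] zmax [0.0674 0.0701 0.072 ]
top tester 6684 [ 0.5958 -0.1702  0.8121 -0.2189  0.8694  0.0356  0.6531  0.0843] ((0.7326104044914246, -0.06729041039943695), (0.26093897223472595, 0.2217334657907486), 77.31137084960938) z 0.06902584254564602
scene orange 87 [284.9 219.2] mean [0.5155 0.0772 0.0254] rect [5.15000e-01 7.80000e-02 5.55000e-02 2.29000e-02 7.86254e+01] zmax [0.0226 0.0255 0.0278]
scene orange 314 [270.  227.4] mean [0.5632 0.0699 0.0089] rect [5.61500e-01 6.94000e-02 5.76000e-02 7.75000e-02 7.94018e+01] zmax [0.0028 0.009  0.0146]
scene orange 1037 [302.7 252.2] mean [0.5497 0.2164 0.0162] rect [ 0.5478  0.2138  0.1328  0.0713 66.9533] zmax [0.0045 0.0137 0.035 ]
scene tester 3335 [ 0.5964 -0.1736  0.8139 -0.222   0.8718  0.0379  0.6543  0.0864] ((0.7341336011886597, -0.06784702837467194), (0.26634353399276733, 0.2228270024061203), 77.44825744628906) z 0.06984918016811183
```

View pics/crop1.png

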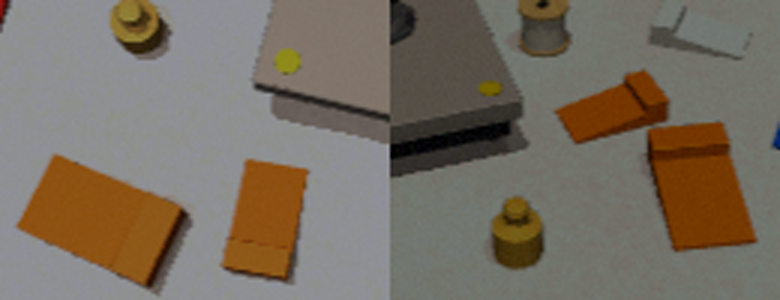

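The crop confirms it: the small orange wedge is at top (218,202). It measures about 100x54 mm and 26 mm high, against 128x71 mm and 35 mm for the other one. Its thin end points at the yellow-dot corner. The foot is at (0.673, 0.053), and the wedge yaw is about -10.5°.

```bash
python3 -m pendant '[[0.02,0,0,0,6.2],[0.02,0,0,0,6.2],[0.02,0,0,0,6.2],[0.02,0,0,0,6.2],[0.02,0,0,0,6.2],[0.02,0,0,0,6]]' 30
python3 -m pendant '[[0.02,0.014,-0.035,0,0],[0.02,0.014,-0.035,0,0],[0.02,0.014,-0.035,0,0],[0.02,0.014,-0.035,0,0],[0.02,0.014,-0.035,0,0],[0.02,0.014,-0.035,0,0],[0.02,0.014,-0.035,0,0],[0.02,0.014,-0.035,0,0],[0.02,0.014,-0.035,0,0],[0.02,0.014,-0.035,0,0]]'
python3 -m pendant '[[0.02,-0.01,-0.036,0,0],[0.02,-0.01,-0.036,0,0],[0.02,-0.01,-0.036,0,0],[0.02,-0.01,-0.036,0,0],[0.02,-0.01,-0.036,0,0],[0.02,-0.01,-0.036,0,0],[0.02,-0.01,-0.036,0,0],[0.02,-0.01,-0.036,0,0],[0.02,-0.01,-0.036,0,0],[0.02,-0.01,-0.036,0,0],[0.02,0,0,0,0]]'
cat > w.py <<'E'
from h import *
o=bot.get_obs();q=o["tool_rot"];p=o["eef_pos"];th=2*np.arctan2(q[2],q[1])
X=np.array([np.cos(th),np.sin(th)]);Y=np.array([np.sin(th),-np.cos(th)])
def to(x,y):
    d=np.array([x,y])-p[:2];return (1000*d@X).round(1),(1000*d@Y).round(1)
E
python3 -c "
from w import *
print(o['t'],p,np.degrees(th),q,o['contact_force'],o['gripper_width'],to(.464,.086))"
```

```text
t: 1.5
eef_pos: [0.2996, -0.6049, 0.4047]
tool_rot: [0.0, 0.995, -0.096, 0.0]
contact_force: [0.0, -0.8, -0.4]
gripper_width: 0.233
grasp_force: 0.0
t: 2.33
eef_pos: [0.5025, -0.2852, 0.405]
tool_rot: [0.0, 0.996, -0.093, 0.0]
contact_force: [-0.0, -0.4, 0.0]
gripper_width: 0.239
grasp_force: 0.0
t: 3.25
eef_pos: [0.4691, 0.093, 0.4054]
tool_rot: [-0.002, 0.996, -0.088, 0.0]
contact_force: [-0.3, 0.2, 0.3]
gripper_width: 0.234
grasp_force: 0.0
3.25 [0.46909765 0.09302841 0.40538385] -10.061830567621863 [-1.89393737e-03  9.96145632e-01 -8.76930835e-02  4.65682040e-04] [-0.31523491  0.15963907  0.32370119] 0.23440906714463755 (np.float64(-3.8), np.float64(7.8))
```

```bash
python3 -m pendant '[[0.02,-0.004,0.008,0.025,0],[0.02,0,0,0.033,0],[0.02,0,0,0.033,0],[0.02,0,0,0.033,0],[0.02,0,0,0.033,0],[0.02,0,0,0.03,0],[0.02,0,0,0.02,0],[0.02,0,0,0.016,0],[0.02,0,0,0,0],[0.02,0,0,0,0]]'
python3 - <<'E'
import meas,cv2
meas.run("m2")
from w import *
print(o['t'],p,np.degrees(th),o['contact_force'],to(.464,.086))
a=cv2.imread("pics/m2_top.png")[130:260,150:280];b=cv2.imread("pics/m2_scene.png")[170:300,200:330]
cv2.imwrite("pics/crop2.png",cv2.resize(cv2.hconcat([a,b]),None,fx=3,fy=3,interpolation=cv2.INTER_CUBIC))
E
```

```text
t: 4.08
eef_pos: [0.4647, 0.0782, 0.1814]
tool_rot: [0.0, 0.996, -0.093, -0.001]
contact_force: [0.6, 0.7, 0.7]
gripper_width: 0.231
grasp_force: 0.0
top orange 864 [157.8 198.4] mean [0.5559 0.2279 0.0129] rect [ 0.5387  0.198   0.1629  0.0708 66.9558] zmax [0.004  0.0107 0.0334]
top orange 347 [222.5 195. ] mean [0.5689 0.0607 0.0068] rect [5.58900e-01 6.86000e-02 5.27000e-02 7.83000e-02 8.17064e+01] zmax [0.0018 0.0063 0.0134]
top yellow 46 [225.5 149.9] mean [0.6728 0.0523 0.0696] rect [0.6727 0.0523 0.0156 0.0176 0.1195] zmax [0.0669 0.0697 0.0728]
top tester 6671 [ 0.5958 -0.1701  0.8117 -0.2189  0.8691  0.0352  0.6532  0.084 ] ((0.7324837446212769, -0.06744100153446198), (0.26047664880752563, 0.22135403752326965), 77.26991271972656) z 0.06905454461144381
scene orange 463 [274.6 226. ] mean [0.5501 0.0746 0.012 ] rect [5.50900e-01 6.27000e-02 7.71000e-02 9.75000e-02 8.22633e+01] zmax [0.003  0.0101 0.0268]
scene orange 1062 [302.6 251.9] mean [0.5495 0.2154 0.0164] rect [ 0.5479  0.2142  0.1298  0.0718 67.1046] zmax [0.0042 0.014  0.0352]
scene yellow 33 [242.1 267.6] mean [0.7275 0.2021 0.0343] rect [7.27900e-01 2.02200e-01 9.80000e-03 3.04000e-02 6.34746e+01] zmax [0.0318 0.0342 0.0376]
scene tester 3333 [ 0.5973 -0.1751  0.8135 -0.2234  0.8719  0.0378  0.6557  0.0861] ((0.7346135973930359, -0.06869164109230042), (0.2676507830619812, 0.22153103351593018), 77.40619659423828) z 0.06986424068404913
4.1833 [0.46537435 0.07837276 0.18271694] -10.666164663041627 [ 0.21802084 -0.10723942  0.48338716] (np.float64(-2.8), np.float64(-7.2))
```

View pics/crop2.png

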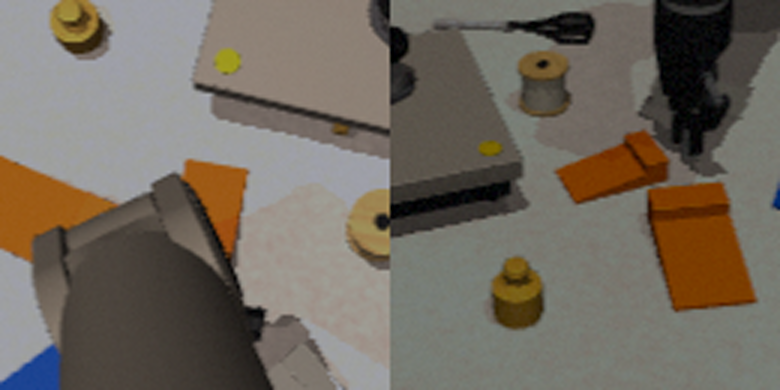

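Scene crop (690,150) shows the fingers just behind the heel, clear of everything. I'll undo the lateral over-correction and approach until contact.

```bash
python3 -m pendant '[[0.02,0,-0.007,0,0],[0.02,0.005,0,0,0],[0.02,0.005,0,0,0],[0.02,0.004,0,0,0],[0.02,0.003,0,0,0],[0.02,0.003,0,0,0],[0.02,0.003,0,0,0],[0.02,0,0,0,0]]'
python3 -m pendant '[[0.02,0.004,0,0,0],[0.02,0.004,0,0,0],[0.02,0.004,0,0,0],[0.02,0.004,0,0,0],[0.02,0.004,0,0,0],[0.02,0.004,0,0,0]]'
python3 - <<'E'
import meas
meas.run("m3")
from w import *
print(o['t'],p,np.degrees(th),o['contact_force'])
for c in("top","scene"):
    for r in bot.pinpoint("wedge_tip",c)[:4]: print(c,r["at"],r["score"],plane(c,[r["at"]],0))
E
```

```text
t: 4.85
eef_pos: [0.4893, 0.0807, 0.1817]
tool_rot: [-0.0, 0.996, -0.093, 0.0]
contact_force: [0.2, -0.4, 0.0]
gripper_width: 0.234
grasp_force: 0.0
t: 5.35
eef_pos: [0.5126, 0.0764, 0.1816]
tool_rot: [0.0, 0.996, -0.093, -0.0]
contact_force: [-0.9, 0.6, -0.1]
gripper_width: 0.232
grasp_force: 0.3
top orange 105 [229.6 183.6] mean [0.6002 0.0431 0.0047] rect [ 0.5978  0.0382  0.0529  0.0242 23.2646] zmax [0.0019 0.0043 0.0095]
top orange 765 [154.7 201.2] mean [0.5487 0.2356 0.0116] rect [ 0.5347  0.1901  0.1805  0.0705 66.2368] zmax [0.0036 0.01   0.0332]
top yellow 46 [225.6 149.9] mean [0.6727 0.052  0.0699] rect [6.73200e-01 5.16000e-02 1.62000e-02 1.86000e-02 4.39698e+01] zmax [0.0676 0.0702 0.0715]
top tester 6665 [ 0.596  -0.1702  0.8116 -0.2188  0.8688  0.0357  0.6533  0.0842] ((0.7324336171150208, -0.06726682186126709), (0.2608301639556885, 0.22093066573143005), 77.31452941894531) z 0.06908588829110818
scene orange 455 [266.3 227.8] mean [0.5754 0.0687 0.0117] rect [5.73900e-01 6.45000e-02 6.27000e-02 9.88000e-02 8.04461e+01] zmax [0.003  0.0096 0.0271]
scene orange 1065 [30
[... 530 characters left out ...]
082069397), (0.2663823366165161, 0.22187206149101257), 77.44992065429688) z 0.0699502191336783
5.45 [0.51310035 0.07631264 0.18179262] -10.690383279866744 [-0.33077896  0.84937917  1.38228396]
top [118.4, 140.5] 0.93 [[0.71457228 0.34716772 0.        ]]
top [156.6, 251.4] 0.85 [[0.42014614 0.22535105 0.        ]]
top [222.2, 178.5] 0.66 [[0.61462671 0.06332828 0.        ]]
top [140.4, 194.0] 0.56 [[0.56865594 0.27722448 0.        ]]
scene [277.7, 312.1] 0.92 [[0.71010635 0.3414634  0.        ]]
scene [248.2, 231.1] 0.88 [[6.22411259e-01 4.15068202e-02 1.11022302e-16]]
scene [319.4, 209.4] 0.73 [[0.37174856 0.06205618 0.        ]]
scene [340.8, 241.0] 0.64 [[0.4173482  0.21952619 0.        ]]
```

```bash
python3 -m pendant '[[0.02,0.004,0,0,0],[0.02,0.004,0,0,0],[0.02,0.004,0,0,0],[0.02,0.004,0,0,0],[0.02,0.004,0,0,0],[0.02,0.004,0,0,0],[0.02,0.004,0,0,0],[0.02,0.004,0,0,0],[0.02,0.004,0,0,0],[0.02,0.004,0,0,0],[0.02,0.004,0,0,0],[0.02,0.004,0,0,0]]'
python3 - <<'E'
import meas,cv2
meas.run("m4")
from w import *
print(o['t'],p,np.degrees(th),o['contact_force'])
print(to(.673,.0525))
b=cv2.imread("pics/m4_scene.png")[170:270,190:320]
cv2.imwrite("pics/crop4.png",cv2.resize(b,None,fx=5,fy=5,interpolation=cv2.INTER_CUBIC))
E
```

```text
t: 6.55
eef_pos: [0.5598, 0.0675, 0.1817]
tool_rot: [0.0, 0.996, -0.093, -0.0]
contact_force: [-1.3, -0.1, 0.9]
gripper_width: 0.238
grasp_force: 0.7
top orange 1191 [161.7 202.6] mean [0.5446 0.2164 0.0168] rect [ 0.5265  0.1697  0.2252  0.0709 66.6569] zmax [0.0042 0.0139 0.0347]
top tester 6350 [ 0.5956 -0.1702  0.8118 -0.2187  0.869   0.0358  0.6528  0.0844] ((0.7323132157325745, -0.06717902421951294), (0.2608849108219147, 0.2215757817029953), 77.3480224609375) z 0.0690668143266604
scene orange 363 [254.3 230.6] mean [0.6143 0.0645 0.014 ] rect [6.22600e-01 5.12000e-02 7.27000e-02 9.77000e-02 8.51541e+01] zmax [0.0035 0.0118 0.0278]
scene orange 1061 [302.6 251.9] mean [0.5494 0.2154 0.0163] rect [ 0.5475  0.2134  0.1317  0.0714 66.7392] zmax [0.0043 0.0139 0.0348]
scene yellow 15 [232.7 219.1] mean [0.6748 0.0503 0.07  ] rect [6.75700e-01 5.04000e-02 1.06000e-02 1.42000e-02 5.18823e+01] zmax [0.0674 0.0706 0.0715]
scene yellow 24 [242.4 267.4] mean [0.7265 0.2018 0.034 ] rect [7.26900e-01 2.03000e-01 1.35000e-02 1.78000e-02 6.15834e+01] zmax [0.0316 0.034  0.0367]
scene tester 3324 [ 0.5974 -0.1732  0.814  -0.2216  0.8715  0.036   0.655   0.0844] ((0.7344679832458496, -0.06861510872840881), (0.2639485001564026, 0.22187604010105133), 77.40657806396484) z 0.06990834753394101
6.65 [0.56030955 0.0673815  0.1818215 ] -10.685190458657901 [ 0.79719586  0.15355627 -0.45788614]
(np.float64(113.5), np.float64(-6.3))
```

View pics/crop4.png

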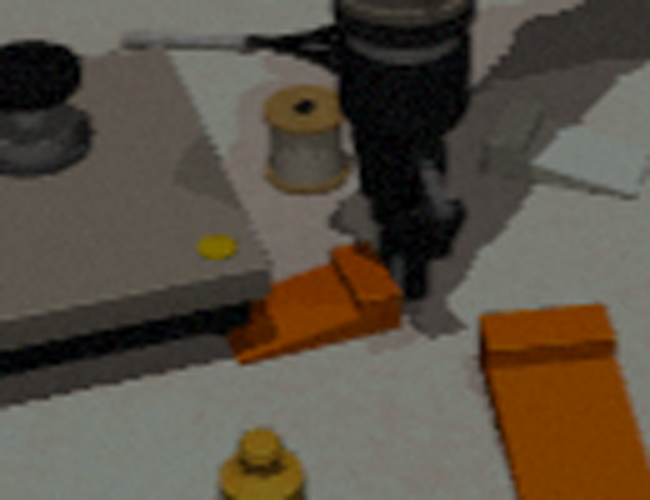

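The wedge lies straight, its tip just reaching below the foot, with the fingers squarely on the heel (crop 390,290). From here I go in small force-watched steps.

```bash
python3 -m pendant '[[0.02,0.003,0,0,0],[0.02,0.003,0,0,0],[0.02,0.003,0,0,0]]' | grep -E "pos|contact"
python3 -m pendant '[[0.02,0.0015,0,0,0],[0.02,0.0015,0,0,0]]' | grep -E "pos|contact"
python3 -m pendant '[[0.02,0.0015,0,0,0],[0.02,0.0015,0,0,0]]' | grep -E "pos|contact"
```

```text
eef_pos: [0.5684, 0.0659, 0.1816]
contact_force: [-0.5, 0.3, -0.8]
eef_pos: [0.5713, 0.0654, 0.1817]
contact_force: [-1.6, -0.2, 0.5]
eef_pos: [0.5742, 0.0649, 0.1817]
contact_force: [-1.1, 0.0, 0.5]
```

```bash
python3 -m pendant '[[0.02,0.0015,0,0,0],[0.02,0.0015,0,0,0]]' | grep -E "pos|contact"
```

```text
eef_pos: [0.5772, 0.0643, 0.1817]
contact_force: [-1.0, 0.2, -0.4]
```

```bash
python3 -m pendant '[[0.02,0.0015,0,0,0],[0.02,0.0015,0,0,0]]' | grep -E "pos|contact"
```

```text
eef_pos: [0.5802, 0.0637, 0.1817]
contact_force: [-0.8, -0.4, 0.1]
```

```bash
python3 -m pendant '[[0.02,0.0015,0,0,0],[0.02,0.0015,0,0,0]]' | grep -E "pos|contact"
```

```text
eef_pos: [0.5832, 0.0632, 0.1817]
contact_force: [-1.0, -0.5, 0.2]
```

```bash
python3 -m pendant '[[0.02,0.0015,0,0,0],[0.02,0.0015,0,0,0]]' | grep -E "pos|contact"
```

```text
eef_pos: [0.5861, 0.0626, 0.1817]
contact_force: [-1.4, 0.1, 0.4]
```

```bash
python3 -m pendant '[[0.02,0.0015,0,0,0],[0.02,0.0015,0,0,0]]' | grep -E "pos|contact"
```

```text
eef_pos: [0.589, 0.0621, 0.1817]
contact_force: [-0.5, -0.3, 1.4]
```

```bash
python3 -m pendant '[[0.02,0.0015,0,0,0],[0.02,0,0,0,0]]' | grep -E "pos|contact"
```

```text
eef_pos: [0.5908, 0.0617, 0.1818]
contact_force: [-0.8, 0.4, 0.1]
```

```bash
python3 -m pendant '[[0.02,0.0015,0,0,0],[0.02,0.0015,0,0,0]]' | grep -E "pos|contact"
```

```text
eef_pos: [0.5933, 0.0613, 0.1817]
contact_force: [-0.8, -0.1, -0.2]
```

```bash
python3 -m pendant '[[0.02,0.0015,0,0,0],[0.02,0.0015,0,0,0]]' | grep -E "pos|contact"
```

```text
eef_pos: [0.5964, 0.0607, 0.1817]
contact_force: [-1.1, 0.4, 0.3]
```

```bash
python3 -m pendant '[[0.02,0.0015,0,0,0],[0.02,0.0015,0,0,0]]' | grep -E "pos|contact"
python3 - <<'E'
import meas,cv2
meas.run("m5")
from w import *
print(o['t'],p,to(.673,.0525),o['contact_force'])
b=cv2.imread("pics/m5_scene.png")[170:270,190:320]
cv2.imwrite("pics/crop5.png",cv2.resize(b,None,fx=5,fy=5,interpolation=cv2.INTER_CUBIC))
E
```

```text
eef_pos: [0.5994, 0.0601, 0.1817]
contact_force: [-1.3, 0.6, 0.2]
top orange 1278 [163.2 202.6] mean [0.5446 0.2123 0.0176] rect [ 0.5454  0.2138  0.1274  0.0711 66.8245] zmax [0.0042 0.0143 0.0354]
top tester 5694 [ 0.5961 -0.1703  0.8119 -0.219   0.8693  0.0353  0.6535  0.084 ] ((0.7326973676681519, -0.06749391555786133), (0.26069337129592896, 0.2212638109922409), 77.28839111328125) z 0.06906255997664545
scene orange 226 [244.4 234.1] mean [0.6479 0.0665 0.0164] rect [ 0.6565  0.068   0.1016  0.053  20.1161] zmax [0.003  0.0145 0.0282]
scene orange 1061 [302.6 251.9] mean [0.5493 0.2153 0.0163] rect [ 0.5475  0.2134  0.1327  0.0719 66.8067] zmax [0.0044 0.014  0.0348]
scene yellow 29 [242.3 267.7] mean [0.727  0.2025 0.0339] rect [7.26800e-01 2.02700e-01 1.05000e-02 2.31000e-02 5.34948e+01] zmax [0.0318 0.034  0.0365]
scene tester 3326 [ 0.5971 -0.1759  0.8134 -0.2242  0.8718  0.0373  0.6555  0.0857] ((0.7344374060630798, -0.06929425895214081), (0.26800599694252014, 0.2216406613588333), 77.40050506591797) z 0.06976744987561811
8.8333 [0.59962895 0.06006174 0.18176737] (np.float64(73.5), np.float64(-6.1)) [-0.76223017 -0.36080436  0.11434091]
```

View pics/crop5.png

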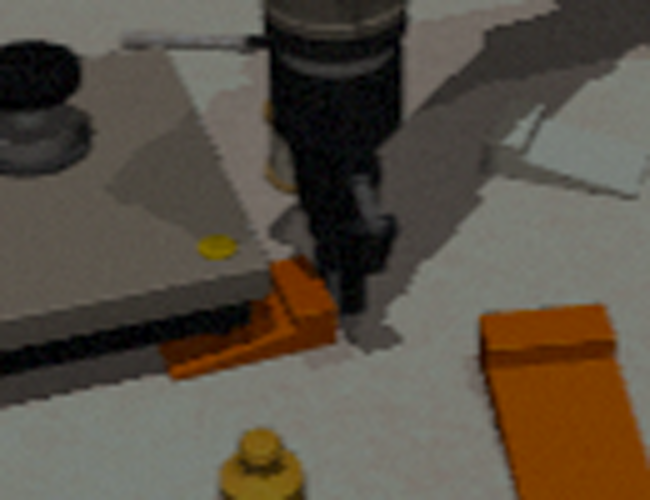

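The wedge is straight under the foot (crop 250,320) and the tester hasn't moved. The ramp height at the foot is now about 9 mm, so contact is near.

```bash
python3 -m pendant '[[0.02,0.001,0,0,0],[0.02,0.001,0,0,0]]' | grep -E "pos|contact"
```

```text
eef_pos: [0.601, 0.0599, 0.1817]
contact_force: [-3.0, -0.1, 2.5]
```

```bash
python3 -m pendant '[[0.02,0.001,0,0,0],[0.02,0.001,0,0,0]]' | grep -E "pos|contact"
```

```text
eef_pos: [0.6022, 0.0597, 0.1815]
contact_force: [-6.4, 0.6, 5.7]
```

Contact is clear. I'll hold one moment, then back off straight and look.

```bash
python3 -m pendant '[[0.02,0,0,0,0],[0.02,0,0,0,0]]' | grep -E "pos|contact"
python3 -m pendant '[[0.02,-0.003,0,0,0],[0.02,-0.005,0,0,0],[0.02,-0.01,0,0,0],[0.02,-0.02,0,0,0],[0.02,0,0,-0.03,0],[0.0,0,0,-0.04,0],[0.0,0,0,-0.04,0],[0,0,0,-0.02,0],[0,0,0,0,0],[0,0,0,0,0]]' | grep -E "^t|pos|contact"
python3 - <<'E'
import meas,cv2
meas.run("m6")
from w import *
print(o['t'],p,np.degrees(th),o['gripper_width'],o['contact_force'],to(.673,.0525))
E
```

```text
eef_pos: [0.6022, 0.0597, 0.1815]
contact_force: [-4.5, 0.9, 4.3]
t: 10.17
eef_pos: [0.5657, 0.0666, 0.3131]
tool_rot: [-0.0, 0.996, -0.093, 0.002]
contact_force: [-0.6, -0.3, -0.5]
top orange 797 [155.  200.4] mean [0.5504 0.2347 0.0135] rect [ 0.5255  0.1686  0.2272  0.0705 66.3905] zmax [0.0035 0.0102 0.0193]
top tester 6006 [ 0.5958 -0.1699  0.8109 -0.2185  0.8682  0.0351  0.6531  0.0837] ((0.7319804430007935, -0.06738424301147461), (0.2600400447845459, 0.2204885333776474), 77.26780700683594) z 0.06900474068589524
scene orange 246 [244.7 234.1] mean [0.6476 0.0668 0.0166] rect [6.63500e-01 5.56000e-02 5.71000e-02 1.03200e-01 8.90431e+01] zmax [0.0031 0.0146 0.0278]
scene orange 1063 [302.6 252. ] mean [0.5494 0.2155 0.0163] rect [ 0.5481  0.2146  0.1306  0.0716 67.06  ] zmax [0.0042 0.0137 0.0348]
scene yellow 12 [232.9 218.8] mean [0.674  0.0499 0.0706] rect [6.74100e-01 5.04000e-02 1.21000e-02 1.14000e-02 6.25207e+01] zmax [0.0693 0.0705 0.0726]
scene yellow 28 [242.3 267.6] mean [0.727  0.2021 0.0338] rect [7.25500e-01 2.00800e-01 1.32000e-02 2.25000e-02 5.64548e+01] zmax [0.0314 0.0338 0.0365]
scene tester 3335 [ 0.5972 -0.1723  0.8141 -0.2208  0.8716  0.0363  0.6546  0.0848] ((0.7343945503234863, -0.06798559427261353), (0.2634377181529999, 0.2222643345594406), 77.41136932373047) z 0.06984508088944107
10.2667 [0.56496967 0.06632006 0.31072823] -10.652801065663374 0.00040247007392474343 [ 1.3869654  -0.90606165 -0.86409336] (np.float64(108.7), np.float64(-6.4))
```

```bash
python3 -m pendant '[[0,0.027,-0.003,0,0],[0,0.027,-0.003,0,0],[0,0.027,0,0,0],[0,0.027,0,0,0],[0,0,0,0.02,0],[0,0,0,0.02,0],[0,0,0,0.014,0],[0,0,0,0.004,0],[0,0,0,0.002,0],[0,0,0,0,0],[0,0,0,0,0]]' | grep -E "^t|pos|contact"
python3 -c "
from w import *
print(p,to(.673,.0525),o['contact_force'])"
```

```text
t: 11.18
eef_pos: [0.6733, 0.0525, 0.2525]
tool_rot: [-0.0, 0.996, -0.093, 0.001]
contact_force: [0.9, 0.2, -0.1]
[0.67327899 0.05249435 0.252508  ] (np.float64(-0.3), np.float64(0.0)) [ 0.88771582  0.18767119 -0.0893128 ]
```

Right above the dot; stepping down.

```bash
python3 -m pendant '[[0,0,0,0.003,0],[0,0,0,0.003,0],[0,0,0,0.001,0],[0,0,0,0,0]]' | grep -E "pos|contact"
python3 -m pendant '[[0,0,0,0.001,0],[0,0,0,0,0]]' | grep -E "pos|contact"
python3 -m pendant '[[0,0,0,0.001,0],[0,0,0,0,0]]' | grep -E "pos|contact"
```

```text
eef_pos: [0.6729, 0.0524, 0.2447]
contact_force: [-0.4, 0.3, -0.6]
eef_pos: [0.673, 0.0524, 0.2437]
contact_force: [-0.0, -0.3, -0.3]
eef_pos: [0.6731, 0.0524, 0.2435]
contact_force: [-2.3, 1.3, 5.3]
```

```bash
python3 -m pendant '[[0,0,0,0.0005,0],[0,0,0,0,0]]' | grep -E "pos|contact"
python3 -m pendant '[[0,0,0,0,0],[0,0,0,0,0]]' | grep -E "pos|contact"
```

```text
eef_pos: [0.6731, 0.0524, 0.2435]
contact_force: [-3.6, -1.2, 8.5]
eef_pos: [0.6731, 0.0524, 0.2435]
contact_force: [-3.2, -0.2, 8.7]
```

No sink between 5 and 8.7 N, so it's firm. I'll trim to about 10 N and relieve the sideways push.

```bash
python3 -m pendant '[[0,-0.0005,0,0.0003,0],[0,0,0,0,0],[0,0,0,0,0]]' | grep -E "pos|contact"
python3 -m pendant '[[0,0,0,0,0],[0,0,0,0,0]]' | grep -E "^t|pos|contact"
```

```text
eef_pos: [0.6729, 0.0524, 0.2434]
contact_force: [-2.9, 0.1, 7.8]
t: 12.6
eef_pos: [0.6729, 0.0524, 0.2434]
tool_rot: [-0.0, 0.996, -0.093, 0.001]
contact_force: [-2.6, -0.4, 8.6]
```

```bash
python3 -m pendant '[[0,0,0,0.0004,0],[0,0,0,0,0],[0,0,0,0,0]]' | grep -E "pos|contact"
python3 - <<'E'
import meas,cv2
meas.run("m7")
from w import *
F=[]
for _ in range(8): bot.read_camera("top"); F.append(bot.get_obs()['contact_force'])
print(np.mean(F,0),bot.get_obs()['t'],bot.get_obs()['eef_pos'])
b=cv2.imread("pics/m7_scene.png")[170:270,150:280]
cv2.imwrite("pics/crop7.png",cv2.resize(b,None,fx=5,fy=5,interpolation=cv2.INTER_CUBIC))
E
```

```text
eef_pos: [0.6729, 0.0524, 0.2434]
contact_force: [-3.8, -0.6, 11.1]
top orange 1278 [163.3 202.6] mean [0.5444 0.2121 0.0176] rect [ 0.5453  0.2141  0.1281  0.0716 66.9612] zmax [0.0041 0.0141 0.0352]
top tester 3313 [ 0.5961 -0.1701  0.8115 -0.2182  0.8624  0.0095  0.6471  0.0577] ((0.7292539477348328, -0.0802547037601471), (0.233404278755188, 0.22067785263061523), 77.38883209228516) z 0.06907380014645614
scene orange 127 [250.1 231.9] mean [0.6312 0.0698 0.0196] rect [6.30300e-01 6.06000e-02 4.92000e-02 2.93000e-02 7.61155e+01] zmax [0.0047 0.0231 0.0273]
scene orange 1063 [302.7 251.9] mean [0.5493 0.2155 0.0164] rect [ 0.5476  0.213   0.1317  0.0713 66.6946] zmax [0.0041 0.0138 0.0349]
scene yellow 30 [242.4 267.6] mean [0.727  0.2024 0.0341] rect [7.28700e-01 2.02200e-01 1.12000e-02 2.76000e-02 7.56067e+01] zmax [0.0319 0.0341 0.037 ]
scene tester 3051 [ 0.6018 -0.1739  0.8184 -0.2188  0.8717  0.0387  0.6551  0.0836] ((0.7367455363273621, -0.06760883331298828), (0.26295602321624756, 0.22127985954284668), 78.30606842041016) z 0.069805064549345
[-4.10553268 -0.74348849 11.23726672] 13.35 [0.67287478 0.05243283 0.24336569]
```

View pics/crop7.png

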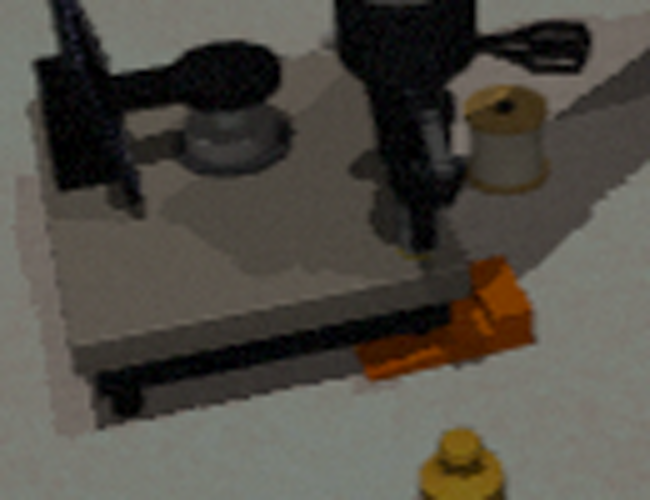

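The crop shows the closed fingertip on the yellow dot (420,250) and the wedge straight under the foot (430,340). The push holds steady at about 11 N with no sink, and the neighbouring things haven't moved.

```bash
python3 -c "
from station import bot
print(bot.hand_in())"
```

```text
the job is handed in; nothing more can be done
None
```

I pushed the small orange wedge under the short foot until it met firm resistance, and handed the job in at about 13 s with the fingertip still pressing the yellow dot at about 11 N and no measurable sink; the judge's result was not reported back.

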